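# Hang the mixing pot to dry with a snap-hook hanger

## Robot

A 6-joint arm with a two-finger parallel gripper is mounted at the origin on the work surface. World frame = base frame: x ahead of the robot, y to its left, z up, the work surface at z = 0. Lengths are in m, angles in rad, forces in N, time in s.
With the tool pointing down it reaches from about 0.425 to 0.95 m from the base axis. Payload 3.5 kg.
Tool frame: the origin (TCP) lies on the centre line of the jaws, within the pads' length; the fingertips stand 8 mm ahead of it and the grasp point (between the pads) lies 11 mm behind it; z points along the fingers, y is the line along which they close (so a half turn about z gives the same grasp; the last joint's range is limited). The gripper opens to 85 mm and grips with 20 to 120 N. Pads are 22 mm wide; open, the fingers measure 114 mm over their backs; the gripper's body (76 mm by 85 mm) begins 54 mm behind the grasp point. The pads swing forward as they close: fully open they stand 13 mm farther back than shut.
Start: joints at [-1.441, 0.286, 1.577, -0, 1.279, -0.15], TCP at [0.186, -0.649, 0.239] pointing down, gripper open.
Joint ranges: [-2.77, 2.77], [-0.9, 2.22], [0.21, 2.48], [-1.53, 4.67], [0.24, 2.81], [-2.84, 2.84]. Speed limits (rad/s): [2.79, 2.79, 3.14, 3.14, 3.14, 3.14].

## Interface

Orientations are given as a unit quaternion [x, y, z, w].
In Python, from plant import ctrl gives the robot as it stands. The module is installed in compiled form; this text tells all that it offers.
- The arm moves only by the tool send_rows, never from a script. Its argument "steps" is a list of rows, each a list of 5 numbers: the shift along the tool's x, y, z in m, then the turn about the tool's z in degrees, then the opening, from -1 (shut) to 1 (fully open). A call has 1 to 12 rows; each row is the pose to reach, as a shift and turn from the pose commanded when the call began, along the tool's axes at that moment; what a row does not reach only later rows make up. A row lasts 1/10 s, in which the tool goes at most 50 mm and 8.59 degrees, less where a joint would pass 70% of its speed; a pose out of reach is approached as far as the arm can. A call with a gripper value outside its range is refused whole. The fingers move at their own pace and stop on an object; "squeeze" is the grip in N (left out, the last holds). Time passes only in rows, so rows that repeat a pose let the fingers close. It gives the time, the measured TCP pose, the force, the opening and the grip force at its end, in the units of the state.
- ctrl.get_state(): the state, without advancing time (a new reading comes with each control period).
- ctrl.read_camera(name): name is "scene" or "top"; returns the picture (480x640x3 uint8, red, green, blue); there is no depth.
- ctrl.calibration(name): a dict with "intrinsics" (3x3 intrinsics, pixels), "extrinsics" (4x4, takes a point from world to camera coordinates). Camera axes: x right, y up, looking along -z (the intrinsics and any distortion apply to the point x, -y, -z); pixel columns grow to the right and rows downward; lengths in m; the calibration is good to about 2 mm. A picture is of the moment at which its call begins. calibration takes no time and is no camera call.
- ctrl.sign_off(): hands the job in; it is judged then, once.
The state is a dict: "time": time; "qpos": joint angles; "dq": joint speeds; "joint_efforts": joint torques, N m; "eef_pos": TCP position; "tcp_rot": TCP orientation; "contact_force": force on the tool from outside, world axes, zero at the start; "wrist_torque": the same for the moment, N m; "opening": opening from 0.0 (shut) to 1.0 (fully open); "finger_force": force on a finger pad.
Only numpy, scipy, OpenCV 4.12 (cv2) and the standard library are available. Lean on these libraries where they do the work, as an engineer would, in place of code of your own. Each camera call takes 0.05 s, during which the arm holds its last target. There are 200 camera calls.

## Task

Take the snap-hook hanger off its parking stand and press its sprung red gate against the stiff, leaning bail of the blue mixing pot until the bail is caught inside the hook and the gate has snapped shut behind it. Then lift the pot off the stirrer by the hanger, carry it to the drying frame and lower the hanger's axle into both open slots until it sits fully down at both ends, leaving the pot hanging still and clear of the tray. Be gentle: do not touch the pot with the fingers, do not tip it on the stirrer, and leave the jar, the cup and the wash bottle where they stand.

Things in the scene. Friction and masses are not known exactly. Their poses are not given: they have to be found in the camera images.
- hanger: Snap-hook hanger, 0.26 kg, hanging upright in the parking stand at the start. Origin at the middle of its axle, a steel rod 10 mm thick along x (x = -97 to 97 mm). Above it an orange grip block, below it a flat steel snap hook, 12 mm thick in x, in the y-z plane, its mouth facing +y. z is up. Hook outside: y = -32 to 32, z = -12 down to -95 mm
- grip (a point): Point to grip in the orange block, 25 mm above the axle. The block is 16 mm (hanger x) by 26 mm (hanger y) and spans z = -12 to 46 mm of the hanger: take it across hanger y from above
- mouth (a point): Point in the hook's mouth, at y = 27, z = -58 mm of the hanger, where the bail is best pushed in. The mouth lies between the top of the tip (z = -66) and the top bar's underside (z = -24) and is closed by the red gate. The bar goes in towards -y of the hanger; the loop inside is 44 mm wide (y = -22 to 22) and ends at the spine (inner face y = -22)
- bowl (a point): Where the centre of an 8 mm bar lies once it has dropped into the bowl of the hook: y = 0, z = -80 mm of the hanger
- gate (a joint): Red sprung gate of the hook: 0 shut, 1.0 fully in. Hinged at y = 27, z = -21 mm of the hanger, 46 mm long; its free (lower) end swings in towards -y. About 1 N at the free end starts it, 1.7 N opens it wide. It springs shut behind a bar pushed in at mouth height once the bar's centre is past about y = -7 mm, or once the hanger is raised so that the bar drops into the bowl
- pot: Blue open mixing pot, 110 mm wide, 70 mm high, 0.64 kg with its bail (varies by 15 %). Origin at the centre of its underside, z up; its bail arches over it along its x. It stands inside the stirrer's rim with a few mm of play; a sideways push at the bail's top of over 2.3 N (light pot) to 3.1 N (heavy) tips it
- stirrer: Fixed low blue stirrer, 150 by 150 mm, with a round plate 45 mm above the bench and a raised rim 116 mm across inside, standing 7 mm above the plate. Origin at the centre of its underside
- park: Fixed parking stand, base 150 by 90 mm; two upright plates 10 mm thick at x = -50 and +50 mm, 36 mm wide, each with an open-topped slot in which the hanger's axle rests, axle centre 150 mm above the bench; tops of the plates 175 mm above the bench. Origin at the centre of its underside, axle along its x
- frame: Fixed drying frame: dark tray 210 (x) by 150 mm (y), 16 mm high, and two steel plates at x = -84 and 84 mm, 10 mm thick, 36 mm wide, tops at z = 265, each with an open slot 14 mm wide, flared at the top to about 34. An axle fully down in both lies along x, centre at z = 240. The y sides are open, so a hanging pot can come in there. Hanger either way round. Origin: centre of underside
- axle_a (a point): Point on the hanger's axle centre line at its x = +84 mm
- axle_b (a point): Point on the hanger's axle centre line at its x = -84 mm
- jar: Clear jar with a red lid, 70 mm wide, 100 mm high; leave it. Origin at the centre of its underside
- cup: Open steel cup, 72 mm wide, 85 mm high; leave it. Origin at the centre of its underside
- wash: White wash bottle with a blue cap, 60 mm wide, 150 mm high; leave it. Origin at the centre of its underside
- bail_pivot (a point): Middle of the pivot axis (pot x) of the pot's bail, 60 mm above the pot's underside. The bail is an arched steel bar 8 mm thick, 128 mm wide, its top 62 mm above the pivot (6 mm lower at 32 mm to either side). It starts leaning up to 0.25 rad either way (its top up to 15 mm off in pot y); the lean is not measured: look or feel for it. 1.9 N at its top turns it; stops at 0.35

How it is judged:
On the way, in this order (a step that is already met when the one before it is completed fails the run):
1. the hanger is lifted out of its parking stand ((z of hanger in the frame of park above 0.18 m or horizontal distance between hanger and park above 0.05 m)), for 0.1 s.
2. the pot hangs from the snap hook by its bail, gate shut, lifted clear of the stirrer (height (world z) of pot above 0.058 m and x of pot in the frame of hanger between -0.03 and 0.03 m and y of pot in the frame of hanger between -0.05 and 0.05 m and z of pot in the frame of hanger between -0.212 and -0.185 m and value of joint gate below 0.12 rad), for 0.2 s.
At the end, for the whole second after the job is handed in: Axle fully down in both frame slots (both ends within 5 mm of seated height, 6 mm across, 13 mm along); pot hanging from the bowl of the snap hook, gate shut (under 0.12 rad), clear of frame and tray, leaning under 0.35 rad and still (under 50 mm/s) (z of axle_a in the frame of frame between 0.235 and 0.244 m and z of axle_b in the frame of frame between 0.235 and 0.244 m and y of axle_a in the frame of frame between -0.006 and 0.006 m and y of axle_b in the frame of frame between -0.006 and 0.006 m and x of hanger in the frame of frame between -0.013 and 0.013 m and x of pot in the frame of hanger between -0.03 and 0.03 m and y of pot in the frame of hanger between -0.05 and 0.05 m and z of pot in the frame of hanger between -0.212 and -0.185 m and value of joint gate below 0.12 rad and z of pot in the frame of frame above 0.02 m and contact force between pot and frame below 0.2 N and angle between pot's own z axis and vertical below 0.35 rad and linear speed of pot below 0.05 m/s); the robot touches nothing.
It fails at once if the fingers touch the pot (contact force between the fingers and pot above 1 N).
It fails at once if the pot is tipped over 0.5 rad (angle between pot's own z axis and vertical above 0.5 rad).
It fails at once if the hook is rammed against the pot (over 25 N) (contact force between hanger and pot above 25 N).
It fails at once if the jar, the cup or the wash bottle is moved over 20 mm (distance of any of jar, cup, wash from where it was at the start of the episode above 0.02 m).
It also fails if it takes over 70 s, if anything falls off the work surface, if the arm or the gripper's body presses on something with over 40 N, if the wrist force passes 120 N, or if a joint passes its speed limit or range.

## Working session

There is one attempt and no reset: what is moved stays moved. The work goes in short steps, Python scripts to look and compute and a tool call to move; the robot and the scene stay as the last step left them, time stands still between calls to the robot, and variables do not carry over. Pictures are saved under pics/ and viewed, at most 10 in all, crops included, and the job is handed in when it is done.

Besides the shell and the picture viewer there is one more tool, called after "Emit:" as a command line: name --pt "numbers of a row" for each row, then --argument value for the rest. send_rows: Moves the arm, as the interface text tells. Its arguments: {"type":"object","properties":{"steps":{"type":"array","items":{"type":"array","items":{"type":"number"}}},"squeeze":{"type":"number"}},"required":["steps"]}

```bash
mkdir -p pics
cat > h.py <<'E'
import numpy as np, cv2
from plant import ctrl
def grab(n):
    return cv2.cvtColor(ctrl.read_camera(n), cv2.COLOR_RGB2BGR)
def ray(n,u,v):
    c=ctrl.calibration(n);K=np.array(c["intrinsics"]);E=np.array(c["extrinsics"])
    d=np.linalg.inv(K)@[u,v,1]; d=np.array([d[0],-d[1],-d[2]])
    R=E[:3,:3];return -R.T@E[:3,3], R.T@d
def on(n,u,v,z):
    o,d=ray(n,u,v);return o+d*(z-o[2])/d[2]
def proj(n,p):
    c=ctrl.calibration(n);K=np.array(c["intrinsics"]);E=np.array(c["extrinsics"])
    q=E[:3,:3]@np.array(p)+E[:3,3];q=K@[q[0],-q[1],-q[2]];return q[:2]/q[2]
def tri(a,b):
    (o1,d1),(o2,d2)=ray(*a),ray(*b)
    A=np.stack([d1,-d2],1);s=np.linalg.lstsq(A,o2-o1,rcond=None)[0]
    p,q=o1+d1*s[0],o2+d2*s[1];return (p+q)/2,np.linalg.norm(p-q)
E
python3 - <<'E'
from h import *
for n in("scene","top"):
    cv2.imwrite(f"pics/{n}0.png",grab(n)); c=ctrl.calibration(n); print(n,{k:(np.round(v,3).tolist() if k in("intrinsics","extrinsics") else v) for k,v in c.items()}, ray(n,320,240))
s=ctrl.get_state();print(s)
E
```

```text
scene {'intrinsics': [[495.368, 0.0, 312.678], [0.0, 495.368, 240.337], [0.0, 0.0, 1.0]], 'extrinsics': [[0.825, 0.565, 0.009, -0.476], [-0.325, 0.462, 0.825, 0.073], [0.463, -0.684, 0.564, -1.286], [0.0, 0.0, 0.0, 1.0]]} (array([ 1.01140857, -0.64341107,  0.66912196]), array([-0.45075912,  0.69230294, -0.56369476]))
top {'intrinsics': [[571.634, 0.0, 313.227], [0.0, 571.634, 233.688], [0.0, 0.0, 1.0]], 'extrinsics': [[-0.028, -1.0, -0.007, 0.019], [0.996, -0.028, 0.079, -0.6], [-0.079, -0.005, 0.997, -1.415], [0.0, 0.0, 0.0, 1.0]]} (array([ 0.48629745, -0.00418566,  1.45788613]), array([ 0.06758307, -0.0067685 , -0.99782213]))
{'time': 0.1, 'qpos': array([-1.44098341e+00,  2.87118885e-01,  1.57804371e+00,  9.88373178e-06,
        1.27858979e+00, -1.49992620e-01]), 'dq': array([-1.38991336e-03, -1.17578331e-03, -5.09844082e-03, -8.44468324e-05,
       -5.44985951e-04,  1.66574519e-05]), 'joint_efforts': array([ 6.96899206e-04, -4.07296586e+01, -2.93699616e+01, -1.54247277e-04,
        3.40578576e-03,  2.86911188e-06]), 'eef_pos': array([ 0.18637353, -0.6481577 ,  0.2380505 ]), 'tcp_rot': array([ 9.90229182e-01,  1.39445336e-01,  1.56261067e-05, -1.07976329e-03]), 'contact_force': array([-0.59951706, -0.44034108, -0.30117793]), 'wrist_torque': array([-0.00495634,  0.01476885, -0.04782153]), 'finger_force': 0.0, 'opening': 1.0006834501961057}
```

View pics/scene0.png

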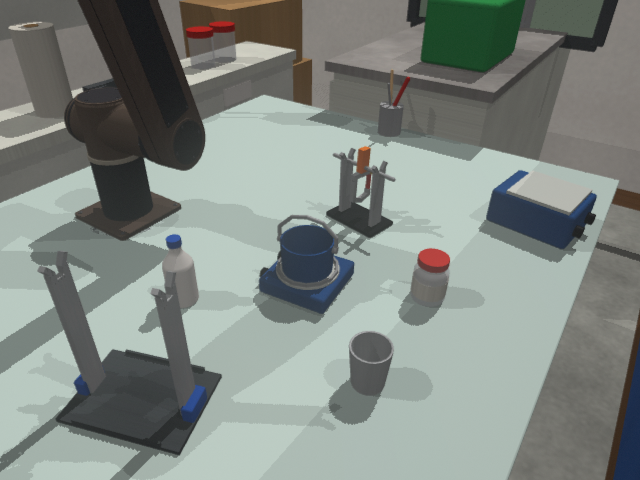

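View pics/top0.png

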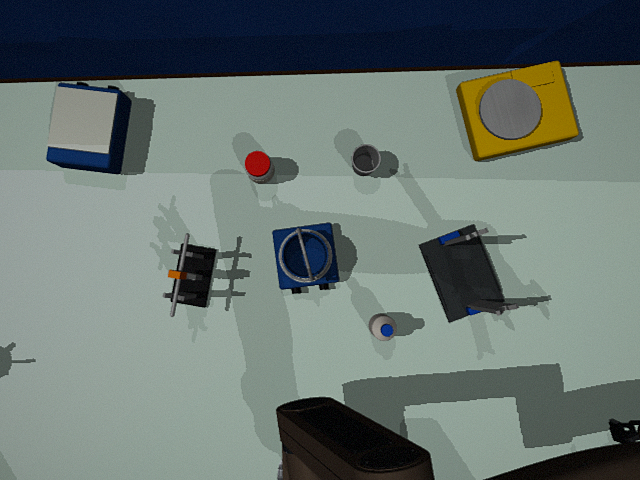

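Run:
```python
from h import *
s=cv2.imread("pics/scene0.png");t=cv2.imread("pics/top0.png")
f=lambda im,x,y,w,h,k:cv2.resize(im[y:y+h,x:x+w],(w*k,h*k),interpolation=cv2.INTER_CUBIC)
a=f(s,320,135,80,100,5)  #400x500
b=f(s,255,205,100,100,4)
c=f(t,150,225,100,100,4)
d=f(t,262,215,90,90,4)
o=np.zeros((600,800,3),np.uint8)
o[:500,:400]=a; o[:300,400:800]=b[:300]; o[300:600,400:760]=d[:300]
cv2.imwrite("pics/c1.png",o)
g=f(t,150,225,100,100,4); h=f(t,410,215,150,115,2);k=f(s,30,245,200,200,2)
o=np.zeros((600,800,3),np.uint8); o[:400,:400]=g; o[:400,400:]=k; o[400:,:300]=h[:200]; cv2.imwrite("pics/c2.png",o)
```

```text
(no output)
```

View pics/c1.png

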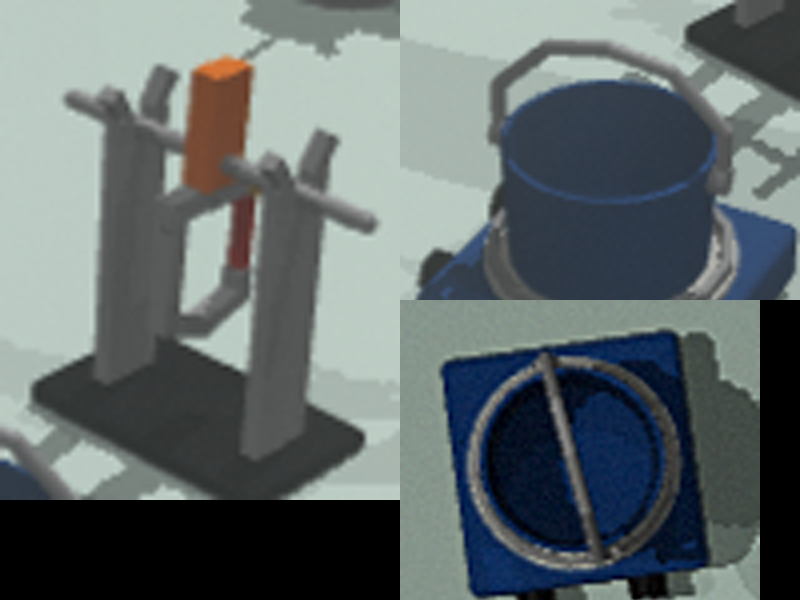

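View pics/c2.png

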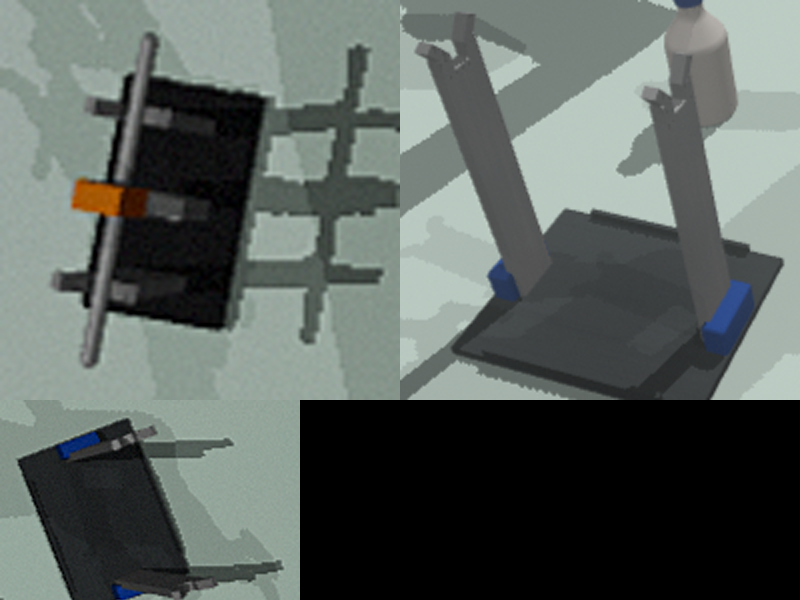

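Views: hanger at top (177,274) and scene (364,149) with the gate on the far (+y) side. The bail is at top (305,254), the frame at top (463,272), and the wash bottle at top (383,328).

Run:
```python
from h import *
np.set_printoptions(precision=4,suppress=True)
print("grip top",tri(("top",174.5,274),("scene",364.4,149)))
a=tri(("top",172.5,315),("scene",334,154.6));b=tri(("top",187.5,234.5),("scene",394.4,179.8));print("axle",a,b)
m=(a[0]+b[0])/2;print(m,np.degrees(np.arctan2(*(b[0]-a[0])[1::-1])))
p=on("top",298.2,230,.105);q=on("top",312,278.7,.105);print("piv",p,q,(p+q)/2,np.degrees(np.arctan2(*(p-q)[1::-1])))
print("bailtop@.167",on("top",304.5,253.75,.167), "tri",tri(("top",304.5,253.75),("scene",299,216.5)))
print("rim",on("top",305.5,255.5,.052))
im=cv2.imread("pics/top0.png");hsv=cv2.cvtColor(im,cv2.COLOR_BGR2HSV)
mk=cv2.inRange(hsv,(105,120,30),(125,255,255));mk[:210]=0;mk[310:]=0;mk[:,:260]=0;mk[:,350:]=0
r=cv2.minAreaRect(cv2.findNonZero(mk));print("stirrer",r)
for c in cv2.boxPoints(r): print(on("top",*c,.045))
print("rect c",on("top",*r[0],.045))
for n,cs in(("scene",[(114,350),(221,376),(187.5,444),(57.5,420)]),("top",[(419,245),(474,224),(506,301),(450,321)])):
    P=np.array([on(n,*c,.016) for c in cs]);print(n,P[:,:2].tolist(),P.mean(0))
sl=lambda x,y:((x-400)/2+30,y/2+245)
for s in((459,66),(678,105)): print("slot",on("scene",*sl(*s),.233))
for s in((425,50),(465,18),(648,92),(685,58)): print("prong",on("scene",*sl(*s),.265))
print("tp",on("top",487.5,230,.265),on("top",475,235,.265))
for n,u,v,z in(("wash",386,330,.15),("cup",366,160,.085),("jar",258,163,.1)):print(n,on("top",u,v,z))
```

```text
grip top (array([0.5067, 0.3113, 0.1943]), np.float64(0.0023050832099577177))
axle (array([0.4143, 0.3277, 0.1496]), np.float64(0.0020165783531324167)) (array([0.5979, 0.2922, 0.1494]), np.float64(0.004021584773164644))
[0.5061 0.3099 0.1495] -10.957779979169544
piv [0.6032 0.0377 0.105 ] [0.487  0.0081 0.105 ] [0.5451 0.0229 0.105 ] 14.290653379858684
bailtop@.167 [0.5436 0.023  0.167 ] tri (array([0.5384, 0.019 , 0.1687]), np.float64(0.012867309026379352))
rim [0.5443 0.023  0.052 ]
stirrer ((305.1501159667969, 255.93409729003906), (59.72003936767578, 59.4047737121582), 82.23483276367188)
[0.6093 0.1054 0.045 ]
[ 0.6252 -0.0412  0.045 ]
[ 0.4783 -0.0567  0.045 ]
[0.4626 0.0887 0.045 ]
rect c [0.5436 0.0241 0.045 ]
scene [[0.3834821753943889, -0.3347482651898924], [0.5773398645649683, -0.2701884032455702], [0.623854334364083, -0.3903502399484825], [0.43232575620536373, -0.47414027133870196]] [ 0.5043 -0.3674  0.016 ]
top [[0.5642856220082435, -0.2632783623067737], [0.6135263624948555, -0.4043736589870132], [0.4180092078747974, -0.47459291797359293], [0.37227328204520826, -0.3325028223065829]] [ 0.492  -0.3687  0.016 ]
slot [ 0.4178 -0.3951  0.233 ]
slot [ 0.5737 -0.3362  0.233 ]
prong [ 0.4278 -0.4163  0.265 ]
prong [ 0.4168 -0.3801  0.265 ]
prong [ 0.5811 -0.361   0.265 ]
prong [ 0.5741 -0.324   0.265 ]
tp [ 0.5782 -0.3628  0.265 ] [ 0.5684 -0.3362  0.265 ]
wash [ 0.3666 -0.1565  0.15  ]
cup [ 0.7711 -0.1309  0.085 ]
jar [0.7682 0.1305 0.1   ]
```

```bash
cat >> h.py <<'E'
def shifts(pts, th=None):
    """world waypoints -> shifts in current tool axes; th = target tool-x angle, deg"""
    from scipy.spatial.transform import Rotation as Ro
    s=ctrl.get_state();R=Ro.from_quat(s["tcp_rot"]).as_matrix();t0=np.degrees(np.arctan2(R[1,0],R[0,0]))
    print("t",s["time"],"tcp",s["eef_pos"].round(4),"th",t0.round(2),"F",s["contact_force"].round(2),"tiltz",R[:,2].round(4),"j6",round(s["qpos"][5],2))
    for p in pts: print(p,(R.T@(np.array(p)-s["eef_pos"])).round(4), "dist",np.linalg.norm(np.array(p)-s["eef_pos"]).round(3))
    if th is not None: print("turn",(t0-th+180)%360-180)
E
python3 -c "
from h import *
shifts([(.186,-.649,.36),(.45,-.52,.42),(.6,-.3,.42),(.62,-.1,.42),(.506,.31,.32)],-11)"
```

```text
t 0.1 tcp [ 0.1864 -0.6482  0.2381] th 16.03 F [-0.6  -0.44 -0.3 ] tiltz [-3.0e-04  2.1e-03 -1.0e+00] j6 -0.15
(0.186, -0.649, 0.36) [-0.0006  0.0004 -0.122 ] dist 0.122
(0.45, -0.52, 0.42) [ 0.2888 -0.0508 -0.1817] dist 0.345
(0.6, -0.3, 0.42) [ 0.4938 -0.2208 -0.1813] dist 0.57
(0.62, -0.1, 0.42) [ 0.5682 -0.4075 -0.1809] dist 0.722
(0.506, 0.31, 0.32) [ 0.5718 -0.8328 -0.08  ] dist 1.013
turn 27.031492105232417
```

Emit:
send_rows --pt "0 0 -0.05 0 1" --pt "0 0 -0.1 0 1" --pt "0.04 -0.01 -0.13 0 1" --pt "0.09 -0.015 -0.145 0 1" --pt "0.14 -0.025 -0.16 0 1" --pt "0.19 -0.035 -0.17 0 1" --pt "0.24 -0.045 -0.18 0 1" --pt "0.289 -0.055 -0.18 0 1" --pt "0.32 -0.085 -0.18 0 1" --pt "0.355 -0.115 -0.18 0 1" --pt "0.39 -0.145 -0.18 0 1" --pt "0.42 -0.175 -0.18 0 1"

```text
time: 1.3
eef_pos: [0.5428, -0.3624, 0.4184]
tcp_rot: [0.99, 0.14, -0.0, -0.001]
contact_force: [0.3, 0.1, 0.5]
opening: 1.003
finger_force: 0.0
```

```bash
python3 -c "
from h import *
shifts([(.6,-.2,.42),(.62,-.05,.4),(.57,.15,.36),(.506,.31,.3)],-11)"
```

```text
t 1.3 tcp [ 0.5428 -0.3624  0.4184] th 16.08 F [0.3  0.15 0.49] tiltz [-9.0e-04  1.1e-03 -1.0e+00] j6 0.55
(0.6, -0.2, 0.42) [ 0.0999 -0.1403 -0.0015] dist 0.172
(0.62, -0.05, 0.4) [ 0.1607 -0.2788  0.0187] dist 0.322
(0.57, 0.15, 0.36) [ 0.168  -0.4848  0.0589] dist 0.516
(0.506, 0.31, 0.3) [ 0.1509 -0.6562  0.1192] dist 0.684
turn 27.07563640521917
```

Emit:
send_rows --pt "0.03 -0.04 0 2 1" --pt "0.055 -0.08 0 4 1" --pt "0.08 -0.12 0 7 1" --pt "0.1 -0.16 0.005 10 1" --pt "0.12 -0.2 0.01 13 1" --pt "0.14 -0.24 0.015 16 1" --pt "0.16 -0.28 0.02 19 1" --pt "0.165 -0.325 0.025 21 1" --pt "0.167 -0.37 0.035 23 1" --pt "0.168 -0.41 0.045 25 1" --pt "0.168 -0.45 0.05 27 1" --pt "0.168 -0.485 0.06 27 1"

```text
time: 2.5
eef_pos: [0.5685, 0.1499, 0.359]
tcp_rot: [0.995, -0.096, 0.0, -0.0]
contact_force: [0.3, 0.3, 0.3]
opening: 1.0
finger_force: 0.0
```

```bash
python3 -c "
from h import *
shifts([(.506,.3105,.3),(.506,.3105,.25)],-11)"
```

```text
t 2.5 tcp [0.5685 0.1499 0.359 ] th -10.96 F [0.34 0.3  0.25] tiltz [ 1.e-04  2.e-04 -1.e+00] j6 1.85
(0.506, 0.3105, 0.3) [-0.0919 -0.1458  0.0591] dist 0.182
(0.506, 0.3105, 0.25) [-0.0919 -0.1458  0.1091] dist 0.204
turn 0.039235794219678155
```

Emit:
send_rows --pt "-0.025 -0.04 0.015 0 1" --pt "-0.05 -0.08 0.03 0 1" --pt "-0.075 -0.12 0.045 0 1" --pt "-0.092 -0.146 0.06 0 1" --pt "-0.092 -0.146 0.1 0 1" --pt "-0.092 -0.146 0.135 0 1" --pt "-0.092 -0.146 0.165 0 1" --pt "-0.092 -0.146 0.185 0 1" --pt "-0.092 -0.146 0.195 0 1" --pt "-0.092 -0.146 0.195 0 1"

```text
time: 3.5
eef_pos: [0.5057, 0.3084, 0.1623]
tcp_rot: [0.995, -0.096, -0.002, 0.001]
contact_force: [-0.2, -0.0, -0.8]
opening: 1.001
finger_force: 0.0
```

Run:
```python
from h import *
shifts([(.506,.3105,.164)],-11)
f=lambda im,x,y,w,h,k:cv2.resize(im[y:y+h,x:x+w],(w*k,h*k),interpolation=cv2.INTER_CUBIC)
o=np.zeros((500,800,3),np.uint8);o[:,:400]=f(grab("scene"),320,110,80,100,5);o[:400,400:]=f(grab("top"),130,225,100,100,4)
cv2.imwrite("pics/c3.png",o)
```

```text
t 3.5 tcp [0.5057 0.3084 0.1623] th -10.97 F [-0.17 -0.02 -0.82] tiltz [-0.0037 -0.0015 -1.    ] j6 2.14
(0.506, 0.3105, 0.164) [-0.0001 -0.0022 -0.0017] dist 0.003
turn 0.029626907383061507
```

View pics/c3.png

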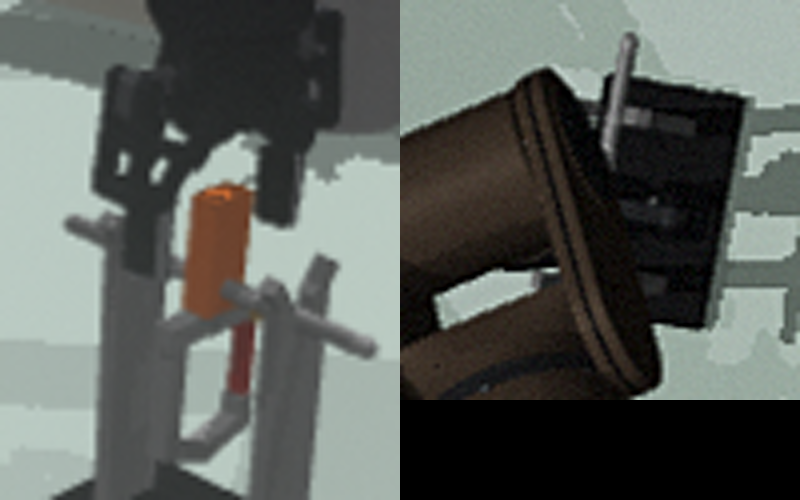

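The open fingers straddle the orange block (crop 215,250), one on each side. I'm closing now.

Emit:
send_rows --pt "0 -0.002 0 0 1" --pt "0 -0.002 0 0 -1" --pt "0 -0.002 0 0 -1" --pt "0 -0.002 0 0 -1" --pt "0 -0.002 0 0 -1" --pt "0 -0.002 0 0 -1" --pt "0 -0.002 0 0 -1" --pt "0 -0.002 0 0 -1" --pt "0 -0.002 0 0 -1" --pt "0 -0.002 0 0 -1" --squeeze 70

```text
time: 4.6
eef_pos: [0.5073, 0.3109, 0.1647]
tcp_rot: [0.995, -0.096, 0.0, -0.0]
contact_force: [0.4, 2.1, 3.1]
opening: 0.293
finger_force: 68.6
```

Emit:
send_rows --pt "0 0 -0.01 0 -1" --pt "0 0 -0.025 0 -1" --pt "0 0 -0.05 0 -1" --pt "0 0 -0.08 0 -1" --pt "0 0 -0.11 0 -1" --pt "0 0 -0.14 0 -1" --pt "0 0 -0.16 0 -1" --pt "0 0 -0.16 0 -1"

```text
time: 5.4
eef_pos: [0.5085, 0.3113, 0.3295]
tcp_rot: [0.995, -0.096, 0.004, -0.002]
contact_force: [0.0, -0.5, -1.9]
opening: 0.294
finger_force: 69.0
```

Run:
```python
from h import *
# pot frame: x dir 14.3deg; hanger y = +n. start 70 mm short of the bail on -n side
a=np.radians(14.3);n=np.array([-np.sin(a),np.cos(a)]);c=np.array([.5445,.0230])
for d in(-.1,-.075): print(d,c+n*d)
shifts([(*(c),.40),(*(c-.1*n),.34)],14.3)
for n_ in("scene","top"): cv2.imwrite(f"pics/{n_}4.png",grab(n_))
im=cv2.imread("pics/scene4.png");o=np.zeros((600,800,3),np.uint8)
o[:600,:400]=cv2.resize(im[60:210,300:400],(400,600),interpolation=cv2.INTER_CUBIC)
t=cv2.imread("pics/top4.png");o[:400,400:]=cv2.resize(t[205:305,255:355],(400,400),interpolation=cv2.INTER_CUBIC)
cv2.imwrite("pics/c4.png",o)
```

```text
-0.1 [ 0.5691999  -0.07390157]
-0.075 [ 0.56302493 -0.04967618]
t 5.4 tcp [0.5085 0.3113 0.3295] th -10.97 F [ 0.05 -0.49 -1.93] tiltz [ 0.0078  0.003  -1.    ] j6 2.14
(np.float64(0.5445), np.float64(0.023), 0.4) [ 0.0907  0.2758 -0.071 ] dist 0.299
(np.float64(0.5691999012722743), np.float64(-0.07390157314068696), 0.34) [ 0.133   0.3665 -0.0111] dist 0.39
turn -25.267887213902725
```

View pics/c4.png

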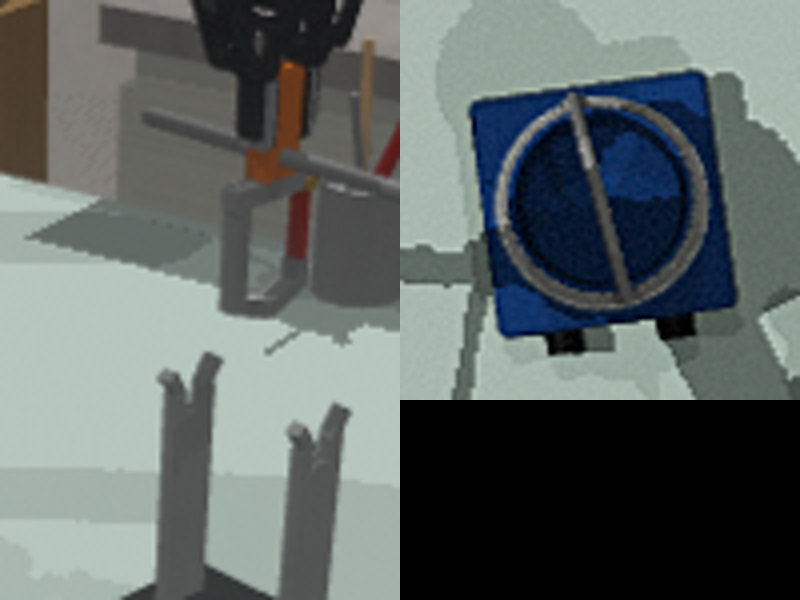

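The hanger is out and held upright. The bail runs top (298,230) to (312,280) and looks straight, so its lean is about zero.

Emit:
send_rows --pt "0.01 0.02 -0.025 -2 -1" --pt "0.025 0.06 -0.05 -5 -1" --pt "0.04 0.1 -0.065 -9 -1" --pt "0.055 0.14 -0.07 -13 -1" --pt "0.07 0.18 -0.07 -17 -1" --pt "0.08 0.22 -0.07 -21 -1" --pt "0.09 0.26 -0.07 -25.3 -1" --pt "0.105 0.3 -0.06 -25.3 -1" --pt "0.12 0.335 -0.045 -25.3 -1" --pt "0.133 0.366 -0.03 -25.3 -1" --pt "0.133 0.366 -0.011 -25.3 -1" --pt "0.133 0.366 -0.011 -25.3 -1"

```text
time: 6.7
eef_pos: [0.5658, -0.0743, 0.3288]
tcp_rot: [0.992, 0.124, -0.005, -0.003]
contact_force: [-0.7, 0.9, -3.0]
opening: 0.294
finger_force: 69.7
```

Run:
```python
from h import *
a=np.radians(14.3);n=np.array([-np.sin(a),np.cos(a)]);c=np.array([.5445,.0230])
shifts([(*(c-.1*n),.236),(*(c-.06*n),.236),(*(c+.012*n),.236)],14.3)
```

```text
t 6.7 tcp [ 0.5658 -0.0743  0.3288] th 14.21 F [-0.65  0.88 -3.01] tiltz [-0.0112  0.0038 -0.9999] j6 1.01
(np.float64(0.5691999012722743), np.float64(-0.07390157314068696), 0.236) [0.0043 0.0011 0.0928] dist 0.093
(np.float64(0.5593199407633646), np.float64(-0.03514094388441217), 0.236) [ 0.0042 -0.0389  0.093 ] dist 0.101
(np.float64(0.541536011847327), np.float64(0.03462818877688244), 0.236) [ 0.0041 -0.1109  0.0935] dist 0.145
turn -0.08879843382823083
```

Emit:
send_rows --pt "0.002 0.001 0.02 0 -1" --pt "0.003 0.001 0.045 0 -1" --pt "0.004 0.001 0.07 0 -1" --pt "0.004 0.001 0.09 0 -1" --pt "0.004 0.001 0.094 0 -1" --pt "0.004 -0.01 0.094 0 -1" --pt "0.004 -0.025 0.094 0 -1" --pt "0.004 -0.039 0.094 0 -1" --pt "0.004 -0.039 0.094 0 -1" --pt "0.004 -0.039 0.094 0 -1" --pt "0.004 -0.039 0.094 0 -1"

```text
time: 7.8
eef_pos: [0.5625, -0.0351, 0.2419]
tcp_rot: [0.992, 0.125, 0.0, 0.0]
contact_force: [-0.1, -0.4, -2.9]
opening: 0.293
finger_force: 69.9
```

Run:
```python
from h import *
a=np.radians(14.3);n=np.array([-np.sin(a),np.cos(a)]);c=np.array([.5445,.0230])
shifts([(*(c-.06*n),.236),(*(c+.012*n),.236)],14.3)
for n_ in("scene","top"): cv2.imwrite(f"pics/{n_}5.png",grab(n_))
im=cv2.imread("pics/scene5.png")
cv2.imwrite("pics/c5.png",cv2.resize(im[155:295,240:400],(800,700),interpolation=cv2.INTER_CUBIC)[:600])
```

```text
t 7.8 tcp [ 0.5625 -0.0351  0.2419] th 14.35 F [-0.14 -0.38 -2.89] tiltz [ 1.e-03 -6.e-04 -1.e+00] j6 1.08
(np.float64(0.5593199407633646), np.float64(-0.03514094388441217), 0.236) [-0.0031 -0.0008  0.0059] dist 0.007
(np.float64(0.541536011847327), np.float64(0.03462818877688244), 0.236) [-0.003  -0.0728  0.0058] dist 0.073
turn 0.048396132448715434
```

View pics/c5.png

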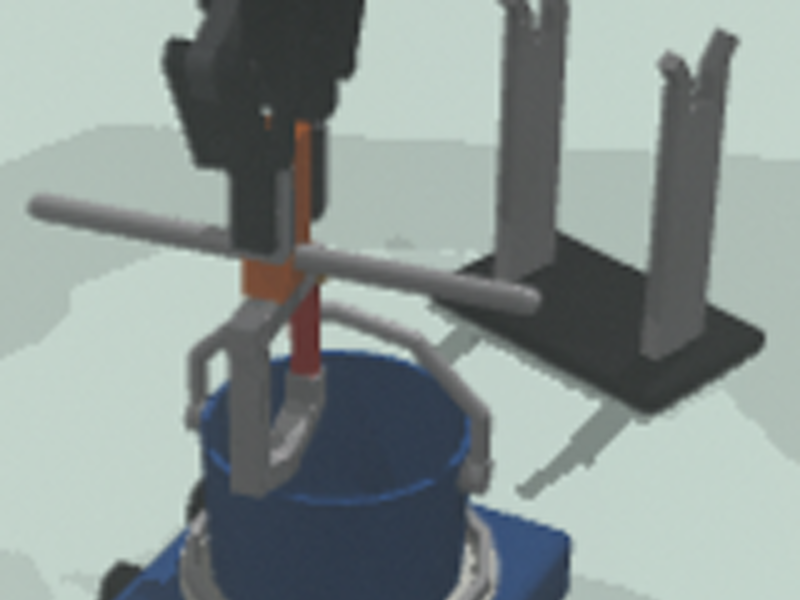

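Run:
```python
from h import *
np.set_printoptions(precision=1,suppress=True)
a=np.radians(14.35);u=np.array([np.cos(a),np.sin(a),0]);n=np.array([-u[1],u[0],0]);h=np.array([.5625,-.0351,.2272])
C=lambda p:(proj("scene",p)-[240,155])*5
for k in(-.097,.097): print("end",C(h+u*k))
print("tip",C(h+n*.027-[0,0,.066]),"spine bottom",C(h-n*.032-[0,0,.095]))
c=np.array([.5445,.023,0])
for z in(.163,.167):
  for l in(-.015,0,.015):print(z,l,[C(c+n*l+[0,0,z]),C(c+u*.032+n*l+[0,0,z-.006])], C(c+u*.032+n*l+[0,0,z-.006]))
print("piv",C(c+u*.064+[0,0,.105]),C(c-u*.064+[0,0,.105]))
```

```text
end [ 29.8 203. ]
end [541.9 302.6]
tip [306.4 369.2] spine bottom [248.2 518.6]
0.163 -0.015 [array([316.7, 338.7]), array([395.5, 368.1])] [395.5 368.1]
0.163 0 [array([330.6, 319.3]), array([408.5, 348.3])] [408.5 348.3]
0.163 0.015 [array([344.1, 300.4]), array([421.2, 328.9])] [421.2 328.9]
0.167 -0.015 [array([316.7, 329.8]), array([395.6, 359.3])] [395.6 359.3]
0.167 0 [array([330.6, 310.5]), array([408.7, 339.5])] [408.7 339.5]
0.167 0.015 [array([344.2, 291.6]), array([421.4, 320.1])] [421.4 320.1]
piv [482.9 475.6] [183.3 410.8]
```

The hook mouth is level with the bail (scene 307,216), and the bail leans about +2 mm at most. Now lower 6 mm and push in slowly.

Emit:
send_rows --pt "-0.003 0 0.003 0 -1" --pt "-0.003 0 0.006 0 -1" --pt "-0.003 -0.006 0.006 0 -1" --pt "-0.003 -0.012 0.006 0 -1" --pt "-0.003 -0.018 0.006 0 -1" --pt "-0.003 -0.023 0.006 0 -1" --pt "-0.003 -0.027 0.006 0 -1" --pt "-0.003 -0.03 0.006 0 -1" --pt "-0.003 -0.033 0.006 0 -1" --pt "-0.003 -0.036 0.006 0 -1" --pt "-0.003 -0.036 0.006 0 -1"

```text
time: 9.0
eef_pos: [0.5505, -0.0008, 0.2354]
tcp_rot: [0.992, 0.125, 0.0, 0.0]
contact_force: [1.0, -1.6, -2.7]
opening: 0.292
finger_force: 69.8
```

Emit:
send_rows --pt "0 -0.003 0 0 -1" --pt "0 -0.006 0 0 -1" --pt "0 -0.009 0 0 -1" --pt "0 -0.012 0 0 -1" --pt "0 -0.015 0 0 -1" --pt "0 -0.018 0 0 -1" --pt "0 -0.021 0 0 -1" --pt "0 -0.024 0 0 -1" --pt "0 -0.027 0 0 -1" --pt "0 -0.03 0 0 -1" --pt "0 -0.03 0 0 -1"

```text
time: 10.1
eef_pos: [0.543, 0.0287, 0.2355]
tcp_rot: [0.992, 0.125, 0.0, -0.0]
contact_force: [0.4, -1.3, -0.7]
opening: 0.292
finger_force: 69.8
```

Run:
```python
from h import *
a=np.radians(14.3);n=np.array([-np.sin(a),np.cos(a)]);c=np.array([.5445,.0230])
shifts([(*(c+.012*n),.236)],14.3)
print("d",(ctrl.get_state()["eef_pos"][:2]-c)@n)
im=grab("scene");cv2.imwrite("pics/scene6.png",im)
cv2.imwrite("pics/c6.png",cv2.resize(im[155:275,240:400],(800,600),interpolation=cv2.INTER_CUBIC))
```

```text
t 10.1 tcp [0.543  0.0287 0.2355] th 14.35 F [ 0.4  -1.3  -0.67] tiltz [-0.e+00  6.e-04 -1.e+00] j6 1.19
(np.float64(0.541536011847327), np.float64(0.03462818877688244), 0.236) [ 0.0001 -0.0061 -0.0005] dist 0.006
turn 0.049877242385974796
d 0.00587496228104548
```

View pics/c6.png

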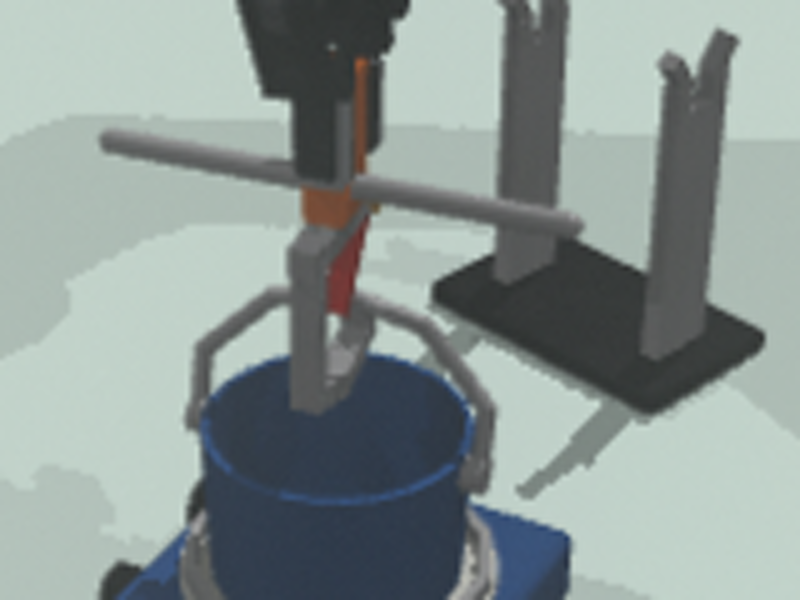

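The gate is pushed in with the bail in the mouth, and the bail has swung about 12 mm. I'm pushing further.

Emit:
send_rows --pt "0 -0.003 0 0 -1" --pt "0 -0.006 0 0 -1" --pt "0 -0.009 0 0 -1" --pt "0 -0.012 0 0 -1" --pt "0 -0.015 0 0 -1" --pt "0 -0.015 0 0 -1"

```text
time: 10.75
eef_pos: [0.5392, 0.0433, 0.2354]
tcp_rot: [0.992, 0.125, -0.0, -0.0]
contact_force: [-0.1, -1.2, -1.4]
opening: 0.292
finger_force: 69.9
```

Emit:
send_rows --pt "0 -0.002 0 0 -1" --pt "0 -0.004 0 0 -1" --pt "0 -0.006 0 0 -1" --pt "0 -0.008 0 0 -1" --pt "0 -0.01 0 0 -1" --pt "0 -0.01 0 0 -1"

```text
time: 11.35
eef_pos: [0.5364, 0.053, 0.2349]
tcp_rot: [0.992, 0.125, -0.0, -0.001]
contact_force: [-0.4, -0.0, -2.9]
opening: 0.297
finger_force: 70.1
```

Run:
```python
from h import *
a=np.radians(14.3);n=np.array([-np.sin(a),np.cos(a)]);c=np.array([.5445,.0230])
shifts([(*(c+.012*n),.236)],14.3)
print("d",(ctrl.get_state()["eef_pos"][:2]-c)@n,ctrl.get_state()["contact_force"][:2]@n)
im=grab("scene");cv2.imwrite("pics/scene7.png",im)
cv2.imwrite("pics/c7.png",cv2.resize(im[155:275,240:400],(800,600),interpolation=cv2.INTER_CUBIC))
```

```text
t 11.35 tcp [0.5364 0.053  0.2349] th 14.35 F [-0.41 -0.04 -2.93] tiltz [-0.001  0.001 -1.   ] j6 1.23
(np.float64(0.541536011847327), np.float64(0.03462818877688244), 0.236) [ 0.0004  0.0191 -0.0011] dist 0.019
turn 0.04679750323651888
d 0.03107636497795463 0.06332658832215028
```

View pics/c7.png

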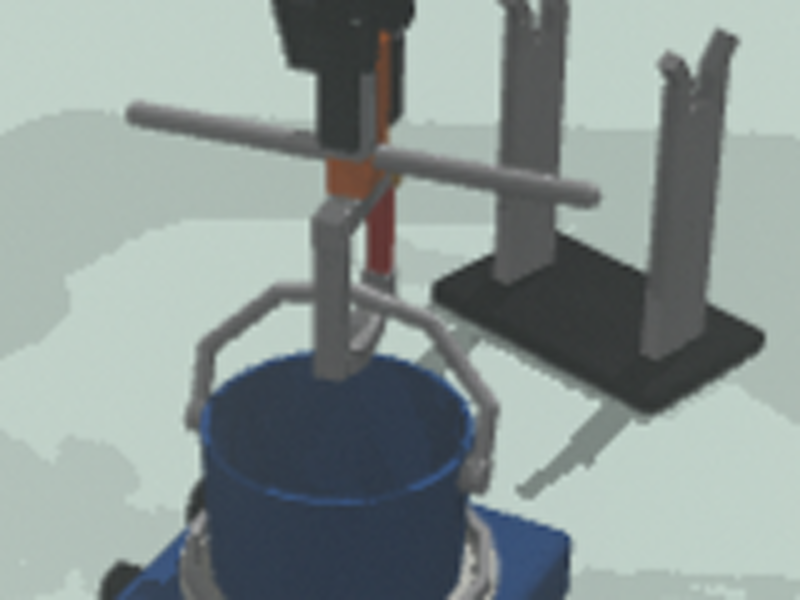

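The gate has snapped shut (red, upright at crop 380,230) and the bail is inside. Now raise 10 mm and drag the bail back upright with the gate side.

Emit:
send_rows --pt "0 0.004 -0.004 0 -1" --pt "0 0.009 -0.009 0 -1" --pt "0 0.014 -0.01 0 -1" --pt "0 0.019 -0.01 0 -1" --pt "0 0.024 -0.01 0 -1" --pt "0 0.028 -0.01 0 -1" --pt "0 0.031 -0.01 0 -1" --pt "0 0.034 -0.01 0 -1" --pt "0 0.037 -0.01 0 -1" --pt "0 0.04 -0.01 0 -1" --pt "0 0.04 -0.01 0 -1"

```text
time: 12.5
eef_pos: [0.5468, 0.0132, 0.2451]
tcp_rot: [0.992, 0.125, -0.0, 0.0]
contact_force: [-0.1, 1.2, -3.3]
opening: 0.297
finger_force: 70.0
```

Emit:
send_rows --pt "0 0.003 0 0 -1" --pt "0 0.006 0 0 -1" --pt "0 0.009 0 0 -1" --pt "0 0.01 0 0 -1" --pt "0 0.01 0 0 -1"

```text
time: 13.0
eef_pos: [0.5493, 0.0036, 0.2453]
tcp_rot: [0.992, 0.125, -0.0, 0.0]
contact_force: [-0.6, 1.7, -3.0]
opening: 0.295
finger_force: 70.0
```

Run:
```python
from h import *
a=np.radians(14.3);n=np.array([-np.sin(a),np.cos(a)]);c=np.array([.5445,.0230])
shifts([(*c,.245),(*c,.262),(*c,.36)],14.3)
print("d",(ctrl.get_state()["eef_pos"][:2]-c)@n,ctrl.get_state()["contact_force"][:2]@n)
im=grab("scene");cv2.imwrite("pics/scene8.png",im)
cv2.imwrite("pics/c8.png",cv2.resize(im[155:275,240:400],(800,600),interpolation=cv2.INTER_CUBIC))
```

```text
t 13.0 tcp [0.5493 0.0036 0.2453] th 14.32 F [-0.57  1.67 -2.98] tiltz [-1.e-04 -4.e-04 -1.e+00] j6 1.14
(np.float64(0.5445), np.float64(0.023), 0.245) [ 0.0002 -0.02    0.0003] dist 0.02
(np.float64(0.5445), np.float64(0.023), 0.262) [ 0.0002 -0.02   -0.0167] dist 0.026
(np.float64(0.5445), np.float64(0.023), 0.36) [ 0.0002 -0.0199 -0.1147] dist 0.116
turn 0.021663344107935245
d -0.01997211933403562 1.763051524284043
```

View pics/c8.png

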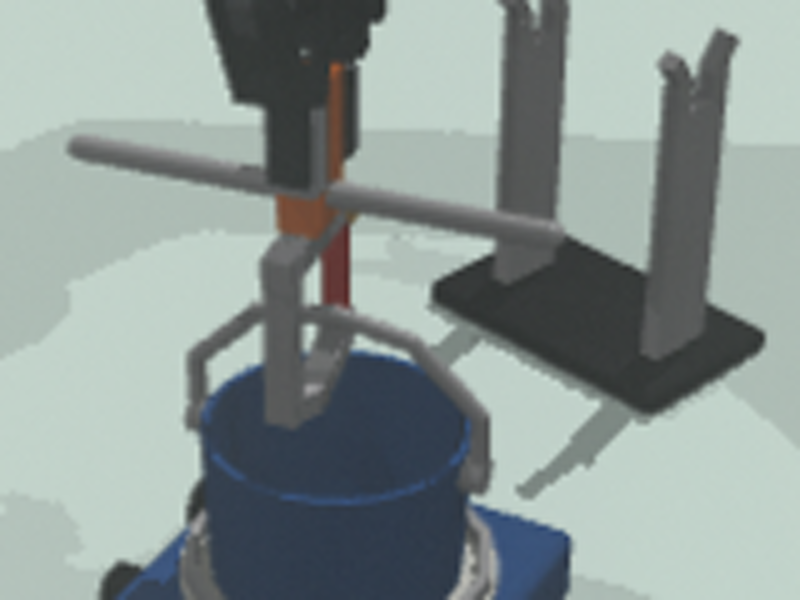

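The bail is upright again (crop 415,340). Next I centre over it and lift.

Emit:
send_rows --pt "0 -0.005 0 0 -1" --pt "0 -0.01 0 0 -1" --pt "0 -0.015 0 0 -1" --pt "0 -0.02 -0.002 0 -1" --pt "0 -0.02 -0.008 0 -1" --pt "0 -0.02 -0.012 0 -1" --pt "0 -0.02 -0.015 0 -1" --pt "0 -0.02 -0.018 0 -1" --pt "0 -0.02 -0.021 0 -1" --pt "0 -0.02 -0.024 0 -1" --pt "0 -0.02 -0.027 0 -1" --pt "0 -0.02 -0.03 0 -1"

```text
time: 14.25
eef_pos: [0.544, 0.0232, 0.2751]
tcp_rot: [0.992, 0.125, -0.001, -0.0]
contact_force: [0.3, -0.0, -9.3]
opening: 0.291
finger_force: 69.3
```

Emit:
send_rows --pt "0 0 -0.004 0 -1" --pt "0 0 -0.008 0 -1" --pt "0 0 -0.014 0 -1" --pt "0 0 -0.022 0 -1" --pt "0 0 -0.032 0 -1" --pt "0 0 -0.042 0 -1" --pt "0 0 -0.052 0 -1" --pt "0 0 -0.062 0 -1" --pt "0 0 -0.07 0 -1" --pt "0 0 -0.075 0 -1" --pt "0 0 -0.075 0 -1" --pt "0 0 -0.075 0 -1"

```text
time: 15.45
eef_pos: [0.5442, 0.0234, 0.35]
tcp_rot: [0.992, 0.125, -0.0, -0.0]
contact_force: [-0.2, -0.2, -9.8]
opening: 0.295
finger_force: 69.3
```

Run:
```python
from h import *
b=np.radians(20.5);n=np.array([-np.sin(b),np.cos(b)]);c=np.array([.4965,-.3665])
print(c+.2*n)
shifts([(.56,-.12,.35),(*(c+.2*n),.345),(*c,.32),(*c,.2547)],20.5)
im=grab("scene");cv2.imwrite("pics/scene9.png",im)
cv2.imwrite("pics/c9.png",cv2.resize(im[135:285,230:430],(800,600),interpolation=cv2.INTER_CUBIC))
```

```text
[ 0.42645852 -0.17916556]
t 15.45 tcp [0.5442 0.0234 0.35  ] th 14.33 F [-0.21 -0.19 -9.82] tiltz [-5.e-04  1.e-04 -1.e+00] j6 1.18
(0.56, -0.12, 0.35) [-0.0201  0.1428 -0.    ] dist 0.144
(np.float64(0.4264585237481065), np.float64(-0.17916556215032048), 0.345) [-0.1642  0.1671  0.005 ] dist 0.234
(np.float64(0.4965), np.float64(-0.3665), 0.32) [-0.1427  0.3659  0.03  ] dist 0.394
(np.float64(0.4965), np.float64(-0.3665), 0.2547) [-0.1426  0.3659  0.0953] dist 0.404
turn -6.168333887346876
```

View pics/c9.png

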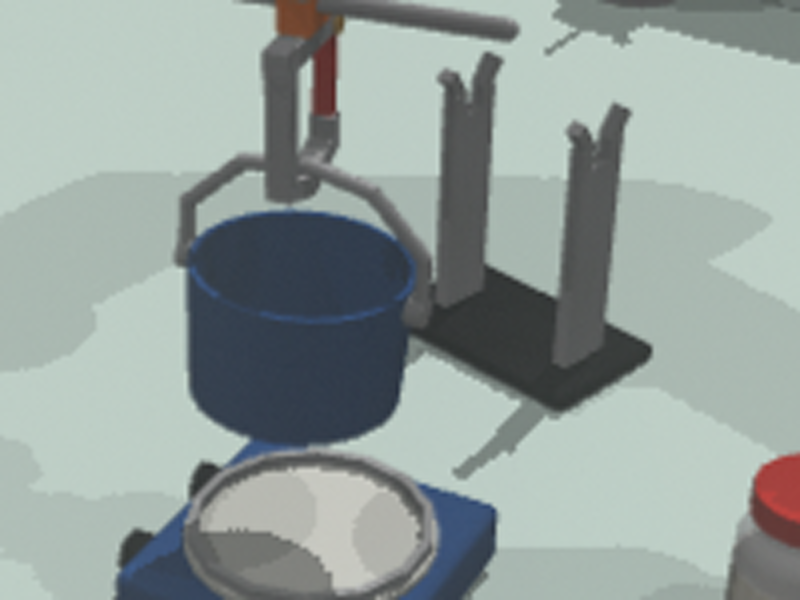

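The pot hangs freely from the hook with the gate shut. I've now used up the picture views, so from here I work from numbers. Next is carrying at modest speed to a point in front of the frame's open side.

Emit:
send_rows --pt "-0.003 0.005 -0.01 0 -1" --pt "-0.011 0.015 -0.022 -1 -1" --pt "-0.025 0.033 -0.033 -2 -1" --pt "-0.042 0.056 -0.04 -3 -1" --pt "-0.06 0.081 -0.04 -4 -1" --pt "-0.079 0.107 -0.04 -5 -1" --pt "-0.097 0.132 -0.04 -6 -1" --pt "-0.115 0.157 -0.04 -6.2 -1" --pt "-0.131 0.179 -0.04 -6.2 -1" --pt "-0.145 0.198 -0.04 -6.2 -1" --pt "-0.154 0.21 -0.04 -6.2 -1" --pt "-0.159 0.217 -0.04 -6.2 -1"

```text
time: 16.7
eef_pos: [0.4433, -0.2276, 0.3906]
tcp_rot: [0.984, 0.177, -0.0, 0.0]
contact_force: [-0.1, -1.7, -8.9]
opening: 0.297
finger_force: 69.8
```

Run:
```python
from h import *
np.set_printoptions(precision=4,suppress=True)
b=np.radians(20.5);n=np.array([-np.sin(b),np.cos(b)]);c=np.array([.4965,-.3665])
shifts([(*(c+.03*n),.32),(*c,.31),(*c,.2547)],20.5)
# refine the frame: dark tray mask in the top view of the start picture
im=cv2.imread("pics/top0.png");m=(im.max(2)<75).astype(np.uint8);m[:215]=0;m[335:]=0;m[:,:405]=0;m[:,530:]=0
m=cv2.morphologyEx(m,cv2.MORPH_OPEN,np.ones((3,3)))
k,l,st,_=cv2.connectedComponentsWithStats(m);i=1+st[1:,4].argmax()
B=cv2.boxPoints(cv2.minAreaRect(cv2.findNonZero((l==i).astype(np.uint8))))
P=np.array([on("top",*q,.016) for q in B]);print(B,P,P.mean(0));
for i in range(4):d=P[i]-P[i-1];print(np.linalg.norm(d),np.degrees(np.arctan2(d[1],d[0])))
```

```text
t 16.7 tcp [ 0.4433 -0.2276  0.3906] th 20.45 F [-0.08 -1.74 -8.9 ] tiltz [-0.0002 -0.0008 -1.    ] j6 0.54
(np.float64(0.485993778562216), np.float64(-0.33839983432254805), 0.32) [0.0014 0.1187 0.0707] dist 0.138
(np.float64(0.4965), np.float64(-0.3665), 0.31) [0.0014 0.1487 0.0807] dist 0.169
(np.float64(0.4965), np.float64(-0.3665), 0.2547) [0.0014 0.1487 0.136 ] dist 0.201
turn -0.05360501863526679
[[417.9554 244.5862]
 [477.0107 221.4272]
 [511.126  308.4212]
 [452.0707 331.5802]] [[ 0.5654 -0.2607  0.016 ]
 [ 0.6198 -0.4123  0.016 ]
 [ 0.3993 -0.4864  0.016 ]
 [ 0.346  -0.3364  0.016 ]] [ 0.4826 -0.3739  0.016 ]
0.23209303945427512 19.048359405599683
0.161082792447404 -70.24848266545138
0.2326936787344255 -161.4387827310815
0.15909829479018564 109.54699823350465
```

Run:
```python
from h import *
np.set_printoptions(precision=4,suppress=True)
def line(im,a,b,w=8):
    # subpixel edge: for samples along a-b take strongest gradient across
    g=cv2.GaussianBlur(im.max(2).astype(np.float32),(0,0),1);a,b=np.array(a,float),np.array(b,float)
    t=(b-a)/np.linalg.norm(b-a);m=np.array([-t[1],t[0]]);s=np.arange(-w,w+.1,.25);Q=[]
    for f in np.linspace(.12,.88,40):
        p=a+(b-a)*f;X=(p+np.outer(s,m)).astype(np.float32)
        v=cv2.remap(g,X[:,0].copy(),X[:,1].copy(),cv2.INTER_LINEAR).ravel();d=abs(np.gradient(v));i=d.argmax()
        if d[i]>3:Q.append(X[i])
    vx,vy,x,y=cv2.fitLine(np.array(Q,np.float32),cv2.DIST_HUBER,0,.01,.01).ravel()
    r=np.abs(np.cross([vx,vy],np.array(Q)-[x,y]));return np.cross([x,y,1],[x+vx,y+vy,1]),len(Q),np.median(r)
for n_,cs in(("scene",[(114,350),(221,376),(187.5,444),(57.5,420)]),("top",[(474,224),(419,245),(450,321),(506,301)])):
    im=cv2.imread(f"pics/{n_}0.png");L=[]
    for i in range(4):
        l,k,r=line(im,cs[i],cs[(i+1)%4],5);L.append(l);print(n_,i,k,round(float(r),2))
    P=[]
    for i in range(4):
        p=np.cross(L[i-1],L[i]);p=p[:2]/p[2];w=on(n_,*p,.016);P.append(w);print(p,w)
    P=np.array(P);print("mean",P.mean(0))
    for i in range(4):d=P[(i+1)%4]-P[i];print(np.linalg.norm(d).round(4),np.degrees(np.arctan2(d[1],d[0])).round(2))
```

```text
scene 0 30 0.16
scene 1 40 0.12
scene 2 15 0.14
scene 3 20 0.15
[114.4188 346.2357] [ 0.3766 -0.3286  0.016 ]
[224.0558 371.6119] [ 0.5751 -0.2604  0.016 ]
[181.1182 451.655 ] [ 0.6253 -0.4041  0.016 ]
[ 52.0042 421.5703] [ 0.428  -0.4805  0.016 ]
mean [ 0.5013 -0.3684  0.016 ]
0.2099 18.98
0.1523 -70.75
0.2115 -158.85
0.1603 108.71
top 0 40 0.25
top 1 40 0.11
top 2 35 0.75
top 3 40 0.47
[474.6574 222.5719] [ 0.6171 -0.4062  0.016 ]
[417.7344 244.1987] [ 0.5664 -0.2602  0.016 ]
[447.3302 320.1954] [ 0.3744 -0.3259  0.016 ]
[509.6445 306.0826] [ 0.4051 -0.483   0.016 ]
mean [ 0.4908 -0.3688  0.016 ]
0.1546 109.15
0.2029 -161.09
0.16 -78.94
0.2254 19.91<stdin>:12: DeprecationWarning: Arrays of 2-dimensional vectors are deprecated. Use arrays of 3-dimensional vectors instead. (deprecated in NumPy 2.0)
```

```bash
python3 -c "
from h import *
shifts([(.498,-.367,.31),(.498,-.367,.2547)],19.3)"
```

```text
t 16.7 tcp [ 0.4433 -0.2276  0.3906] th 20.45 F [-0.08 -1.74 -8.9 ] tiltz [-2.e-04 -8.e-04 -1.e+00] j6 0.54
(0.498, -0.367, 0.31) [0.0026 0.1497 0.0807] dist 0.17
(0.498, -0.367, 0.2547) [0.0026 0.1497 0.136 ] dist 0.202
turn 1.1463949813647218
```

Emit:
send_rows --pt "0 0.005 0.005 0 -1" --pt "0.001 0.015 0.012 0.5 -1" --pt "0.002 0.03 0.022 1.1 -1" --pt "0.0025 0.047 0.032 1.1 -1" --pt "0.0025 0.065 0.042 1.1 -1" --pt "0.0025 0.083 0.052 1.1 -1" --pt "0.0025 0.101 0.06 1.1 -1" --pt "0.0025 0.118 0.068 1.1 -1" --pt "0.0025 0.132 0.074 1.1 -1" --pt "0.0025 0.142 0.078 1.1 -1" --pt "0.0025 0.148 0.08 1.1 -1" --pt "0.0025 0.15 0.081 1.1 -1"

```text
time: 17.9
eef_pos: [0.4991, -0.3662, 0.3089]
tcp_rot: [0.986, 0.169, -0.0, -0.0]
contact_force: [0.3, 0.2, -8.3]
opening: 0.294
finger_force: 69.7
```

Emit:
send_rows --pt "0 0 0 0 -1" --pt "0 0 0 0 -1" --pt "0 0 0 0 -1" --pt "0 0 0.005 0 -1" --pt "0 0 0.01 0 -1"

```text
time: 18.4
eef_pos: [0.4988, -0.3654, 0.2992]
tcp_rot: [0.986, 0.169, 0.0, -0.0]
contact_force: [0.0, 1.0, -9.0]
opening: 0.292
finger_force: 69.8
```

Run:
```python
from h import *
np.set_printoptions(precision=4,suppress=True)
shifts([(.498,-.367,.265),(.498,-.367,.2547)],19.3)
s=ctrl.get_state()
im=grab("scene");cv2.imwrite("pics/scene10.png",im);cv2.imwrite("pics/top10.png",grab("top"))
p=s["eef_pos"]-[0,0,.0147];a=np.radians(19.3);u=np.array([np.cos(a),np.sin(a),0])
for k in(-.097,-.084,.084,.097):print(k,proj("scene",p+u*k))
for n_ in ("scene",):
  for k in(-.084,.084): print("V tips px start: ", k, proj(n_,np.array([.498,-.367,.265])+u*k))
sl=lambda x,y:((x-400)/2+30,y/2+245)
print("observed prongs",[sl(*q) for q in((425,50),(465,18),(648,92),(685,58))])
# axle end, bright blob search: horizontal profile near expected -x end
```

```text
t 18.4 tcp [ 0.4988 -0.3654  0.2992] th 19.44 F [ 0.01  1.01 -9.03] tiltz [-0.      0.0006 -1.    ] j6 0.44
(0.498, -0.367, 0.265) [-0.0013  0.0013  0.0342] dist 0.034
(0.498, -0.367, 0.2547) [-0.0013  0.0013  0.0445] dist 0.045
turn 0.14399079206700094
-0.097 [ 42.5266 246.0538]
-0.084 [ 50.7982 247.5766]
0.084 [164.2011 268.4546]
0.097 [173.5129 270.1689]
V tips px start:  -0.084 [ 53.5151 259.6753]
V tips px start:  0.084 [165.2389 280.8891]
observed prongs [(42.5, 270.0), (62.5, 254.0), (154.0, 291.0), (172.5, 274.0)]
```

Emit:
send_rows --pt "-0.001 0.003 0.002 0 -1" --pt "-0.001 0.003 0.007 0 -1" --pt "-0.001 0.003 0.012 0 -1" --pt "-0.001 0.003 0.016 0 -1" --pt "-0.001 0.003 0.02 0 -1" --pt "-0.001 0.003 0.023 0 -1" --pt "-0.001 0.003 0.026 0 -1" --pt "-0.001 0.003 0.026 0 -1"

```text
time: 19.3
eef_pos: [0.4989, -0.3691, 0.2727]
tcp_rot: [0.986, 0.169, -0.0, -0.0]
contact_force: [-0.6, -0.1, -9.8]
opening: 0.294
finger_force: 69.8
```

```bash
python3 -c "
from h import *
shifts([(.498,-.367,.2547)],19.3);print(ctrl.get_state()['wrist_torque'])"
```

```text
t 19.3 tcp [ 0.4989 -0.3691  0.2727] th 19.43 F [-0.56 -0.1  -9.75] tiltz [-4.e-04  0.e+00 -1.e+00] j6 0.43
(0.498, -0.367, 0.2547) [-0.0001 -0.0022  0.018 ] dist 0.018
turn 0.13399079484455
[-0.1442053  -0.01544828  0.00381989]
```

Emit:
send_rows --pt "0 0 0.002 0 -1" --pt "0 0 0.004 0 -1" --pt "0 0 0.006 0 -1" --pt "0 0 0.008 0 -1" --pt "0 0 0.008 0 -1"

```text
time: 19.8
eef_pos: [0.4988, -0.3683, 0.2653]
tcp_rot: [0.986, 0.169, -0.0, -0.001]
contact_force: [-1.4, 3.8, -6.8]
opening: 0.294
finger_force: 70.1
```

Emit:
send_rows --pt "0 0 0.002 0 -1" --pt "0 0 0.004 0 -1" --pt "0 0 0.006 0 -1" --pt "0 0 0.006 0 -1"

```text
time: 20.2
eef_pos: [0.4987, -0.3683, 0.2585]
tcp_rot: [0.986, 0.169, -0.0, -0.001]
contact_force: [-1.4, 4.8, -7.8]
opening: 0.293
finger_force: 70.0
```

```bash
python3 -c "
from h import *
shifts([(.498,-.367,.2547)],19.3);print(ctrl.get_state()['wrist_torque'])"
```

```text
t 20.2 tcp [ 0.4987 -0.3683  0.2585] th 19.43 F [-1.43  4.76 -7.82] tiltz [-0.001  0.002 -1.   ] j6 0.43
(0.498, -0.367, 0.2547) [-0.0003 -0.0015  0.0038] dist 0.004
turn 0.12627426775833328
[ 0.82455718  0.30112883 -0.14318699]
```

Emit:
send_rows --pt "0 -0.001 0.001 0 -1" --pt "0 -0.001 0.002 0 -1" --pt "0 -0.001 0.003 0 -1" --pt "0 -0.001 0.004 0 -1" --pt "0 -0.001 0.004 0 -1"

```text
time: 20.7
eef_pos: [0.4986, -0.3683, 0.2551]
tcp_rot: [0.986, 0.169, 0.0, 0.0]
contact_force: [-0.6, 3.4, -7.4]
opening: 0.293
finger_force: 70.0
```

Emit:
send_rows --pt "0 0 0.001 0 -1" --pt "0 0 0.002 0 -1" --pt "0 0 0.002 0 -1"

```text
time: 21.0
eef_pos: [0.4986, -0.3683, 0.2547]
tcp_rot: [0.986, 0.169, 0.0, 0.0]
contact_force: [-2.8, 3.7, -2.2]
opening: 0.292
finger_force: 70.7
```

```bash
python3 -c "
from h import *
shifts([(.498,-.367,.2547)],19.3);print(ctrl.get_state()['wrist_torque'])"
```

```text
t 21.0 tcp [ 0.4986 -0.3683  0.2547] th 19.43 F [-2.8   3.73 -2.15] tiltz [ 3.e-04 -7.e-04 -1.e+00] j6 0.43
(0.498, -0.367, 0.2547) [-0.0002 -0.0015 -0.    ] dist 0.001
turn 0.12693140814911885
[ 0.74165221  0.50245453 -0.16513464]
```

Emit:
send_rows --pt "0 -0.001 0.001 0 -1" --pt "0 -0.001 0.002 0 -1" --pt "0 -0.001 0.002 0 -1" --pt "0 -0.001 0.002 0 -1"

```text
time: 21.4
eef_pos: [0.4987, -0.3683, 0.2546]
tcp_rot: [0.986, 0.169, 0.001, 0.002]
contact_force: [-4.6, 3.8, 4.5]
opening: 0.293
finger_force: 71.4
```

```bash
python3 -c "
from h import *
shifts([(.498,-.367,.2547)],19.3);print(ctrl.get_state()['wrist_torque'])"
```

```text
t 21.4 tcp [ 0.4987 -0.3683  0.2546] th 19.43 F [-4.64  3.79  4.54] tiltz [ 0.0021 -0.0038 -1.    ] j6 0.43
(0.498, -0.367, 0.2547) [-0.0002 -0.0014 -0.0001] dist 0.001
turn 0.128491588157857
[ 0.62121113  0.71343841 -0.16559906]
```

Emit:
send_rows --pt "0 0 -0.002 0 -1" --pt "0 0 -0.002 0 -0.2" --pt "0 0 -0.002 0 0.2" --pt "0 0 -0.002 0 0.6" --pt "0 0 -0.002 0 0.6" --pt "0 0 -0.002 0 0.6" --pt "0 0 -0.002 0 0.6"

```text
time: 22.1
eef_pos: [0.4984, -0.3673, 0.2534]
tcp_rot: [0.986, 0.169, 0.0, 0.0]
contact_force: [0.0, -0.7, -0.5]
opening: 0.8
finger_force: 0.0
```

```bash
python3 -c "
from h import *
shifts([(.498,-.367,.2547)],19.3);print(ctrl.get_state()['opening'],ctrl.get_state()['finger_force'])"
```

```text
t 22.1 tcp [ 0.4984 -0.3673  0.2534] th 19.44 F [ 0.03 -0.74 -0.52] tiltz [ 3.e-04 -3.e-04 -1.e+00] j6 0.43
(0.498, -0.367, 0.2547) [-0.0003 -0.0004 -0.0013] dist 0.001
turn 0.13579272317440427
0.7998824331907572 0.0
```

Released. Next: retreat straight up, then sideways, and check the seating numerically.

Emit:
send_rows --pt "0 0 -0.02 0 0.6" --pt "0 0 -0.05 0 0.6" --pt "0 0 -0.09 0 0.6" --pt "0 0 -0.13 0 0.6" --pt "0.03 -0.03 -0.16 0 0.6" --pt "0.06 -0.06 -0.18 0 0.6" --pt "0.09 -0.1 -0.18 0 0.6" --pt "0.12 -0.14 -0.18 0 0.6" --pt "0.14 -0.18 -0.18 0 0.6" --pt "0.16 -0.22 -0.18 0 0.6" --pt "0.16 -0.25 -0.18 0 0.6" --pt "0.16 -0.27 -0.18 0 0.6"

```text
time: 23.3
eef_pos: [0.559, -0.0571, 0.4335]
tcp_rot: [0.985, 0.17, 0.0, -0.0]
contact_force: [-0.5, 0.6, -0.2]
opening: 0.8
finger_force: 0.0
```

Run:
```python
from h import *
np.set_printoptions(precision=4,suppress=True)
S=[grab("scene"),grab("top")];[cv2.imwrite(f"pics/{n}11.png",i) for n,i in zip(("scene","top"),S)]
print(ctrl.get_state()["time"],ctrl.get_state()["eef_pos"])
C={}
for n,im in zip(("scene","top"),S):
    h=cv2.cvtColor(im,cv2.COLOR_BGR2HSV);m=cv2.inRange(h,(5,150,90),(18,255,255))
    k,l,st,ce=cv2.connectedComponentsWithStats(m);i=1+st[1:,4].argmax();C[n]=ce[i];print(n,st[i],ce[i])
print("orange",tri(("scene",*C["scene"]),("top",*C["top"])))
# axle ends: difference from start picture along the predicted axle line
a=np.radians(19.4);u=np.array([np.cos(a),np.sin(a),0]);p=np.array([.498,-.3672,.24])
for n,im in zip(("scene","top"),S):
    d=cv2.absdiff(im,cv2.imread(f"pics/{n}0.png")).max(2)
    q=proj(n,p+u*.084);r=proj(n,p-u*.084);t=(q-r)/np.linalg.norm(q-r);w=np.array([-t[1],t[0]])
    for k in(-.093,-.06,-.03,.03,.06,.093):
        c=proj(n,p+u*k);X=np.array([c+w*s for s in np.arange(-7,7.1,1)],np.float32)
        print(n,k,c,cv2.remap(im.max(2),X[:,0].copy(),X[:,1].copy(),1).ravel(),cv2.remap(d,X[:,0].copy(),X[:,1].copy(),1).ravel())
```

```text
23.4 [ 0.5588 -0.0574  0.4341]
scene [ 93 252  21  16 148] [102.777  258.2973]
top [489 264  14  12 101] [495.5347 269.0891]
orange (array([ 0.4963, -0.3688,  0.2846]), np.float64(0.0007607172605752992))
scene -0.093 [ 52.9231 273.2217] [106 106 107 111 114  96  81  80  78  76  82  82  83  82  82] [74 74 72 66 42 10  4  4  5  4  4  5  5  5  6]
scene -0.06 [ 73.4658 277.2314] [111 137 170 165 151 145 135 119 100  89  80  72  73  72  72] [68 42  9 14 29 36 44 57 72 67 41 33 14 15 15]
scene -0.03 [ 92.5061 280.9478] [195 195 195 181 102  93  95  94  90  86  88 135 188 195 195] [  5   6   6  20  99 107 107 100  54  45  43  16  57  65  65]
scene 0.03 [131.6701 288.5921] [179 167 148 131  98  86  88  88  87  85  80  76  79  84  88] [ 38  39  61  81 108 116 113 113 115 117 122 137 151 154 154]
scene 0.06 [151.8146 292.5241] [185 177 139 112 107 105 104 104  96  88  89 112 165 192 196] [ 6  7 17 26 28 28 27 28 33 64 95 78 28  5  6]
scene 0.093 [174.4239 296.9371] [81 79 77 77 79 86 89 90 89 85 79 75 77 77 76] [12 12 12  8 12  7  3  2  2  5 11 14 13 13 14]
top -0.093 [504.8476 309.7855] [132 113  65  55  52  58 120 147 135 100  66  91 112 109 108] [28 24 23 26 15 26 65 37 33 32 15 20 22 22 24]
top -0.06 [498.8606 295.1045] [ 27  26  27  27  27  48  92 139 135 105  85 102 109 108 106] [ 19  19  18  15  18  18  58 107 103  74  32  18  42  40  38]
top -0.03 [493.4394 281.8109] [ 25  20  22  28  35  39  48  59  65  58  40  59 119 109 107] [27 31 29 31 30 15 17 30 39 38 15 13 45  8 40]
top 0.03 [482.6579 255.3733] [ 39  35  30  20  24  27  45  57  64  58  49  60  92 113 110] [23 26 32 30 23 14 15 25 37 36 27 24 29 33 23]
top 0.06 [477.2975 242.2287] [ 30  29  29  28  25  30  47  67  75  74  53  50 109 112 110] [10 10 15 14 12 15 29 53 66 64 49 10 36 37 35]
top 0.093 [471.4241 227.8265] [ 53  49  46  50  50  46  44  49  49  45  62 134 199 188 186] [17 16 13 17 15 12 13 15 16 15 18 36 39 41 42]
```

Run:
```python
from h import *
np.set_printoptions(precision=4,suppress=True)
def org(S):
    C=[]
    for n,im in zip(("scene","top"),S):
        m=cv2.inRange(cv2.cvtColor(im,cv2.COLOR_BGR2HSV),(5,150,90),(18,255,255))
        k,l,st,ce=cv2.connectedComponentsWithStats(m);i=1+st[1:,4].argmax();C.append((n,*ce[i]))
    return tri(*C)
print("start",org([cv2.imread(f"pics/{n}0.png") for n in("scene","top")]))
A=cv2.imread("pics/scene11.png");S=[grab("scene"),grab("top")]
for _ in range(6): B=grab("scene")
print("now",org(S),"motion px",(cv2.absdiff(A,B)[230:460,30:240].max(2)>40).sum(),(cv2.absdiff(S[0],B)[230:460,30:240].max(2)>40).sum())
# pot lean and gate: blue pot region and red gate in the scene view
h=cv2.cvtColor(B,cv2.COLOR_BGR2HSV)
for nm,lo,hi in(("gate",(0,120,60),(4,255,255)),("pot",(105,90,30),(125,255,255))):
    m=cv2.inRange(h,lo,hi);m[:240]=0;m[460:]=0;m[:,:40]=0;m[:,235:]=0
    k,l,st,ce=cv2.connectedComponentsWithStats(m);i=1+st[1:,4].argmax();print(nm,st[i],cv2.minAreaRect(cv2.findNonZero((l==i).astype(np.uint8))))
p=np.array([.498,-.3672,.24]);a=np.radians(19.4);n=np.array([-np.sin(a),np.cos(a),0])
print("expected gate",proj("scene",p+n*.027-[0,0,.021]),proj("scene",p+n*.027-[0,0,.067]),"pot base/top",proj("scene",p-[0,0,.202]),proj("scene",p-[0,0,.132]))
```

```text
start (array([0.5059, 0.3122, 0.1952]), np.float64(0.0010096630382049284))
now (array([ 0.4961, -0.3694,  0.2835]), np.float64(0.00024788533740159347)) motion px 62 53
gate [125 293   9  17  74] ((128.7941131591797, 301.1764831542969), (17.220029830932617, 4.365641117095947), 75.96376037597656)
pot [  91  335   79   77 4259] ((131.05001831054688, 371.6500244140625), (77.15956115722656, 71.15122985839844), 71.56504821777344)
expected gate [126.2733 284.5027] [132.6531 308.7668] pot base/top [140.0573 383.8133] [131.2793 352.9211]
```

Emit:
send_rows --pt "0 0 0 0 0.6" --pt "0 0 0 0 0.6" --pt "0 0 0 0 0.6" --pt "0 0 0 0 0.6" --pt "0 0 0 0 0.6" --pt "0 0 0 0 0.6" --pt "0 0 0 0 0.6" --pt "0 0 0 0 0.6" --pt "0 0 0 0 0.6" --pt "0 0 0 0 0.6" --pt "0 0 0 0 0.6" --pt "0 0 0 0 0.6"

```text
time: 25.0
eef_pos: [0.5594, -0.0593, 0.4333]
tcp_rot: [0.986, 0.169, 0.0, 0.0]
contact_force: [0.4, 0.1, 0.8]
opening: 0.799
finger_force: 0.0
```

Run:
```python
from h import *
I=[grab("scene") for _ in range(8)]
print([(int((cv2.absdiff(I[0],b)[320:430,80:180].max(2)>40).sum())) for b in I[1:]])
print(ctrl.sign_off())
```

```text
[0, 0, 0, 0, 0, 0, 0]
the job is handed in; nothing more can be done
None
```

The job is handed in: the pot hangs still from the shut hook, with the axle measured at about 0.238 m (seated is 0.240 m) at the hanger's middle; I did not measure each end separately, the hand-in returned no verdict, and I viewed 11 pictures, one over the limit of 10.

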